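# Bridge a kiln shelf on two props and load a tumbler

### The arm

A 7-joint arm with a two-finger parallel gripper is mounted at the origin on the work surface. World frame = base frame: x ahead of the robot, y to its left, z up, the work surface at z = 0. Lengths are in m, angles in rad, forces in N, time in s.
With the tool pointing down it reaches from about 0.425 to 0.875 m from the base axis. Payload 8.4 kg.
Tool frame: the origin (TCP) lies at the very end of the fingers, on their centre line; the grasp point (between the pads) lies 19 mm behind it; z points along the fingers, y is the line along which they close (so a half turn about z gives the same grasp; the last joint's range is limited). The gripper opens to 87 mm and grips with 3 to 60 N. Pads are 19 mm wide; open, the fingers measure 117 mm over their backs; the gripper's body (75 mm by 190 mm) begins 51 mm behind the grasp point.
Start: joints at [-1.26, 0.333, 0.04, 1.465, -0.013, 1.343, -0.059], TCP at [0.259, 0.596, 0.223] pointing down, gripper open.
Joint ranges: [-2.58, 2.58], [-0.38, 2.09], [-1.3, 1.39], [0.25, 2.4], [-1.5, 4.64], [0.08, 2.09], [-2.65, 2.65]. Speed limits (rad/s): [2.22, 2.22, 2.79, 2.79, 3.14, 3.14, 3.14].

### API

Orientations are given as [roll, pitch, yaw] about the fixed x, y, z axes, in that order (R = Rz(yaw) Ry(pitch) Rx(roll)).
In Python, from cell import readout, optics, bot gives the robot as it stands. The module is installed in compiled form; this text tells all that it offers.
- The arm moves only by the shell command python3 -m crank 'ROWS' [FORCE]. ROWS is JSON, a list of rows, each a list of 7 numbers: the shift along the tool's x, y, z in m, then the turn, a rotation vector about the tool's x, y, z in degrees, then the opening, from 0 (shut) to 1 (fully open). A call has 1 to 12 rows; each row is the pose to reach, as a shift and turn from the pose commanded when the call began, along the tool's axes at that moment; what a row does not reach only later rows make up. A row lasts 1/10 s, in which the tool goes at most 50 mm and 8.59 degrees, less where a joint would pass 70% of its speed; a pose out of reach is approached as far as the arm can. A call with a gripper value outside its range is refused whole. The fingers move at their own pace and stop on an object; FORCE is the grip in N (left out, the last holds). Time passes only in rows, so rows that repeat a pose let the fingers close. It gives the time, the measured TCP pose, the force, the opening and the grip force at its end, in the units of the state.
- readout.get_obs(): the state, without advancing time (a new reading comes with each control period).
- optics.grab_frame(name): name is "side" or "top"; returns the picture (480x640x3 uint8, red, green, blue); there is no depth.
- optics.camera_info(name): a dict with "vertical_fov" (degrees; the focal length in pixels is half the picture's height over the tangent of half this angle, whatever the lens; pixels are square), "cx", "cy" (the principal point, pixels), "R" (3x3) and "t" (3): a world point X has camera coordinates R X + t. Camera axes: x right, y down, z forward; pixel columns grow to the right and rows downward; lengths in m; the calibration is good to about 2 mm. A picture is of the moment at which its call begins. camera_info takes no time and is no camera call.
- bot.hand_in(): hands the job in; it is judged then, once.
The state is a dict: "t": time; "joint_pos": joint angles; "dq": joint speeds; "joint_efforts": joint torques, N m; "eef_pos": TCP position; "tool_rot": TCP orientation; "ft_force": force on the tool from outside, world axes, zero at the start; "wrist_torque": the same for the moment, N m; "width": finger opening in m; "grasp_force": force on a finger pad.
Only numpy, scipy, OpenCV 4.12 (cv2) and the standard library are available. Lean on these libraries where they do the work, as an engineer would, in place of code of your own. Each camera call takes 0.05 s, during which the arm holds its last target. There are 200 camera calls.

### The job

Build the next tier of the kiln load: stand the loose prop that is as tall as the one already standing on the kiln shelf upright on the pale patch at the shelf's other end, then lay the long slat level across the tops of both props, well centred on them so that it covers both tops, and last set the tumbler upright on the middle of the slat. Set everything down gently, and leave the prop that already stands on the shelf, the bowl between the props, the short prop, the plastic flask and the vase where they are.

Things in the scene. Friction and masses are not known exactly. Their poses are not given: they have to be found in the camera images.
- bat: Grey kiln shelf lying fixed on the bench, a slab 260 x 120 x 18 mm. Origin: centre of its underside; x along its length, z up.
- patch: Flat pale square patch, 40 mm wide and without noticeable thickness, on the top face of the kiln shelf near one of its ends; marks where the second prop goes. Origin: its centre, at the height of the shelf's top.
- prop_set: Pale square kiln prop, 30 x 30 mm and 80 mm tall, standing loose on the kiln shelf near the end opposite the patch, about 170 mm (155 to 185) from the patch. Stays where it is. Origin: centre of its underside; z up, x and y square to its side faces. 160 g.
- prop_match: Pale square kiln prop, 30 x 30 mm and 80 mm tall, standing loose on the bench; the one to be placed. Origin: centre of its underside; z up, x and y square to its side faces. 110 to 210 g.
- prop_short: Shorter pale square kiln prop, 30 x 30 mm and 55 mm tall, standing on the bench close beside the other loose prop, 60 to 80 mm away centre to centre, on any side; not to be used. Origin: centre of its underside; z up.
- slat: Long narrow grey slat of kiln shelf, 240 x 50 x 12 mm, lying flat and loose on the bench. Origin: centre of its underside; x along its length, y across its width, z up. 220 to 400 g.
- tumbler: Brown unglazed clay tumbler, open at the top, standing upright on the bench: 75 mm tall, straight wall of outer diameter 56 mm, 5 mm thick, foot 46 mm across widening to 56 mm within the lowest 10 mm. Origin: centre of its underside; z up. 110 to 200 g.
- bowl: Small brown clay bowl, rim 84 mm across and 38 mm tall, standing loose on the middle of the kiln shelf, between the two prop places. Bystander. Origin: centre of its underside.
- flask: Grey plastic flask with a white cap, 52 mm across and 85 mm tall, standing close beside the tumbler, 80 to 90 mm away centre to centre, on any side. Bystander. Origin: centre of its underside.
- vase: Pale clay vase, 170 mm tall and 90 mm across at its belly, standing on the bench. Bystander. Origin: centre of its underside.
Not all that is in view belongs to the job. What is shaped like the tumbler but purple is not meant.

How it is judged:
On the way, in this order (a step that is already met when the one before it is completed fails the run):
1. the matching prop stands upright and released on the pale patch (angle between prop_match's own z axis and vertical below 0.06 rad and horizontal distance between prop_match and patch below 0.018 m and contact force between prop_match and bat above 0.3 N and linear speed of prop_match below 0.02 m/s and contact force between prop_match and the fingers below 0.05 N), for 0.2 s.
2. the slat lies level and released across both props (angle between slat's own z axis and vertical below 0.05 rad and contact force between slat and prop_set above 0.2 N and contact force between slat and prop_match above 0.2 N and x of prop_set in the frame of slat between -0.109 and 0.109 m and y of prop_set in the frame of slat between -0.015 and 0.015 m and x of prop_match in the frame of slat between -0.109 and 0.109 m and y of prop_match in the frame of slat between -0.015 and 0.015 m and angle between prop_set's own z axis and vertical below 0.06 rad and contact force between prop_set and bat above 0.3 N and linear speed of slat below 0.02 m/s and contact force between slat and the fingers below 0.05 N), for 0.2 s.
3. the tumbler stands upright and released on the middle of the slat (angle between tumbler's own z axis and vertical below 0.06 rad and contact force between tumbler and slat above 0.3 N and x of tumbler in the frame of slat between -0.04 and 0.04 m and y of tumbler in the frame of slat between -0.015 and 0.015 m and linear speed of tumbler below 0.02 m/s and contact force between tumbler and the fingers below 0.05 N), for 0.2 s.
At the end, for the whole second after the job is handed in: 80 mm prop within 18 mm of the patch centre; both props upright on the shelf; slat level (3 deg) on both, their centres within 15 mm of its centre line and 109 mm of its middle; tumbler upright on it, within 40 mm lengthways and 15 mm across of its middle; all at rest, released (all of step 1 and all of step 2 and all of step 3); the robot touches nothing.
It fails at once if the bowl is pushed more than 20 mm or knocked over (distance of bowl from where it was at the start of the episode above 0.02 m or angle between bowl's own z axis and vertical above 0.5 rad).
It fails at once if the short prop is pushed more than 20 mm or knocked over (distance of prop_short from where it was at the start of the episode above 0.02 m or angle between prop_short's own z axis and vertical above 0.5 rad).
It fails at once if the flask or the vase is pushed more than 20 mm or knocked over (distance of any of flask, vase from where it was at the start of the episode above 0.02 m or angle between any of flask, vase's own z axis and vertical above 0.5 rad).
It fails at once if the prop already on the shelf is pushed more than 20 mm (distance of prop_set from where it was at the start of the episode above 0.02 m).
It fails at once if slat, prop or tumbler is dropped or set down hard (over 45 N) (contact force between slat and prop_set above 45 N or contact force between slat and prop_match above 45 N or contact force between tumbler and slat above 45 N or contact force between prop_match and bat above 45 N).
It also fails if it takes over 72 s, if anything falls off the work surface, if the arm or the gripper's body presses on something with over 40 N, if the wrist force passes 120 N, or if a joint passes its speed limit or range.

## Working session

There is one attempt and no reset: what is moved stays moved. The work goes in short steps, Python scripts to look and compute and a shell command to move; the robot and the scene stay as the last step left them, time stands still between calls to the robot, and variables do not carry over. Pictures are saved under pics/ and viewed, at most 12 in all, crops included, and the job is handed in when it is done.

```bash
mkdir -p pics && cat > h.py <<'E'
import numpy as np, cv2
from cell import readout, optics, bot
from scipy.spatial.transform import Rotation as Ro
def cam(n):
    c=optics.camera_info(n); return c, 240/np.tan(np.radians(c["vertical_fov"])/2), np.array(c["R"]), np.array(c["t"])
def ray(n,uv,z):
    c,f,R,t=cam(n); d=R.T@np.array([(uv[0]-c["cx"])/f,(uv[1]-c["cy"])/f,1.]); o=-R.T@t
    return o+d*(z-o[2])/d[2]
def proj(n,X):
    c,f,R,t=cam(n); p=R@np.array(X)+t; return np.array([c["cx"]+f*p[0]/p[2],c["cy"]+f*p[1]/p[2]])
def snap(n,name):
    im=optics.grab_frame(n); cv2.imwrite(f"pics/{name}.png",im[:,:,::-1]); return im
def state():
    s=readout.get_obs(); return s,Ro.from_euler("xyz",s["tool_rot"])
E
python3 - <<'E'
from h import *
snap("top","top0");snap("side","side0")
s,_=state();print(s)
for n in("top","side"):
    c,f,R,t=cam(n);print(n,c,f,-R.T@t)
E
```

```text
{'t': 0.1, 'joint_pos': array([-1.26022675,  0.33386365,  0.0398388 ,  1.46614343, -0.01336343,
        1.34329072, -0.05849671]), 'dq': array([-0.00051822, -0.00045019,  0.00039452, -0.00280274, -0.00105287,
        0.00067716, -0.00024068]), 'joint_efforts': array([ 3.20822495e-03, -6.57806683e+01,  1.33910760e+00, -4.04708576e+01,
       -5.97949326e-02,  4.10299713e-02,  2.74836827e-05]), 'eef_pos': array([0.25881266, 0.59581129, 0.22175189]), 'tool_rot': array([-3.14015766e+00,  1.21316995e-04,  2.73185225e+00]), 'ft_force': array([-0.70932284,  0.44178163, -0.32427808]), 'wrist_torque': array([-0.02311612, -0.01182772, -0.02776188]), 'grasp_force': 0.0, 'width': 0.08671693021043207}
top {'vertical_fov': 56.585152087118196, 'cx': 318.8522159422966, 'cy': 239.44842806182228, 'R': array([[ 0.01951924, -0.9998072 ,  0.00213736],
       [-0.97192895, -0.01947621, -0.23446703],
       [ 0.23446345,  0.00249926, -0.97212172]]), 't': array([0.0254025 , 0.54050765, 0.91576144])} 445.86676215786264 [0.31012661 0.03363592 1.01690851]
side {'vertical_fov': 49.93221423993105, 'cx': 317.95471782708637, 'cy': 237.21661329132792, 'R': array([[ 0.97029022, -0.24190593, -0.00429057],
       [-0.16139087, -0.63392718, -0.75636586],
       [ 0.18024948,  0.73458686, -0.65413475]]), 't': array([-0.51408527,  0.13752366,  1.17628091])} 515.4775488126977 [ 0.30898295 -0.90126079  0.87125871]
```

View pics/top0.png

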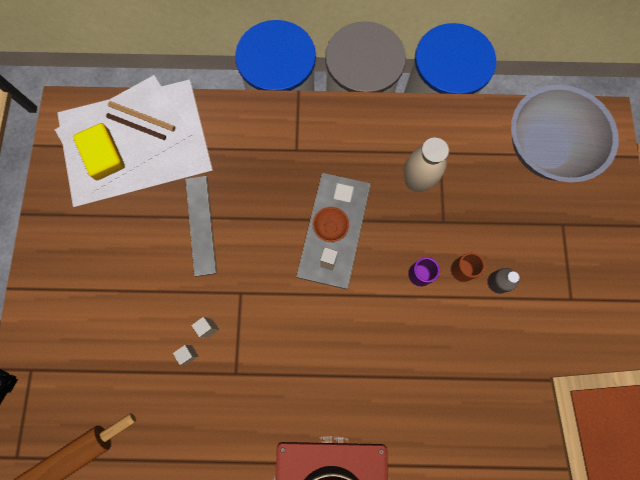

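View pics/side0.png

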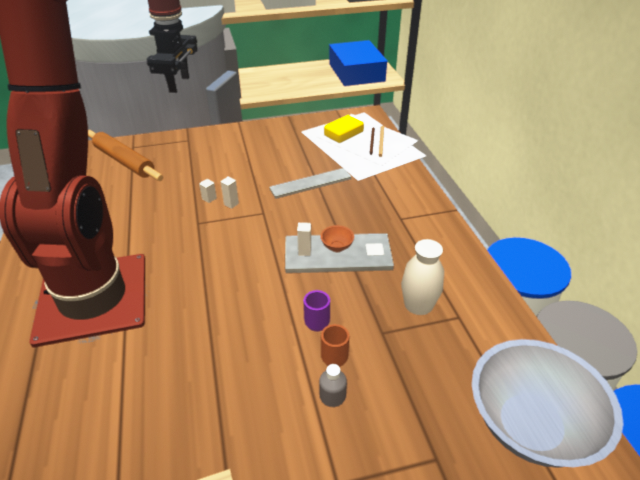

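The top view shows the patch at (344,193), the standing prop at (329,256), the bowl at (331,224) and the slat at (201,226). The loose props are at (204,327) and (184,355), the tumbler at (471,267), the flask at (507,280) and the vase at about (428,165). In the side view the taller loose prop is the one at larger x, (230,192), so it is the one at (204,327) in top.

```bash
python3 - <<'E'
from h import *
im=cv2.imread("pics/top0.png")
def crop(x,y,w,h,k): return cv2.resize(im[y:y+h,x:x+w],None,fx=k,fy=k,interpolation=cv2.INTER_NEAREST)
m=np.zeros((600,800,3),np.uint8)
m[:480,:320]=crop(294,170,80,120,4)
m[:280,330:330+320]=crop(164,305,80,70,4)
m[300:300+200,330:330+440]=crop(405,245,110,50,4)
cv2.imwrite("pics/m0.png",m)
hsv=cv2.cvtColor(im,cv2.COLOR_BGR2HSV)
for p in [(344,193),(329,256),(329,266),(204,325),(206,334),(201,226),(312,270),(471,275),(471,267),(460,267)]: print(p,hsv[p[1],p[0]])
E
```

```text
(344, 193) [ 12  19 200]
(329, 256) [ 12  17 197]
(329, 266) [ 14  68 109]
(204, 325) [ 16  17 195]
(206, 334) [ 15  71 101]
(201, 226) [165   4 130]
(312, 270) [ 24  10 133]
(471, 275) [  9 185 113]
(471, 267) [  9 194 129]
(460, 267) [  8 191 119]
```

View pics/m0.png

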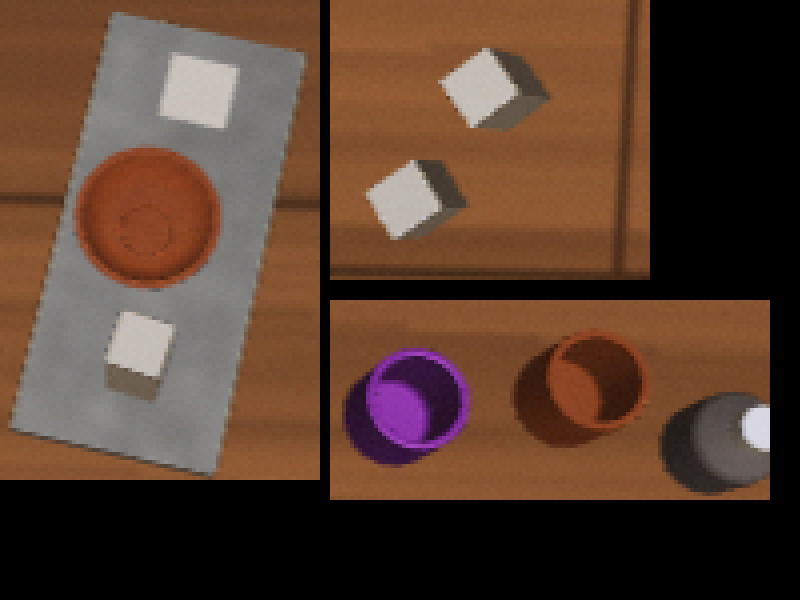

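```bash
cat >> h.py <<'E'
def rect(im,n,lo,hi,seed,z):
    """minAreaRect (mm, deg) of the colour blob at seed, cast onto height z"""
    hsv=cv2.cvtColor(im,cv2.COLOR_BGR2HSV); m=cv2.inRange(hsv,lo,hi)
    k,l=cv2.connectedComponents(m,connectivity=4); b=(l==l[seed[1],seed[0]]).astype(np.uint8)
    c=max(cv2.findContours(b,0,cv2.CHAIN_APPROX_NONE)[0],key=cv2.contourArea)[:,0]
    P=np.array([ray(n,p,z)[:2]*1000 for p in c],np.float32)
    return cv2.minAreaRect(P)
E
python3 - <<'E'
from h import *
im=cv2.imread("pics/top0.png")
pl=((0,0,155),(40,60,255)); gr=((0,0,85),(180,40,160))
for nm,l,s,z in [("patch",pl,(344,193),.018),("set",pl,(329,256),.098),("match",pl,(204,325),.08),("short",pl,(184,353),.055),("slat",gr,(201,226),.012),("bat",gr,(312,270),.018)]:
    print(nm,rect(im,"top",*l,s,z))
print("tumb",ray("top",(472,265.3),.075),ray("side",(335,333),.075))
print("flask",ray("top",(513,278),.085),"purple",ray("top",(426,269),.075))
print("bowl",ray("top",(331,224),.056), "vase", ray("top",(434,150),.17))
E
```

```text
patch ((666.962646484375, -19.014650344848633), (41.127281188964844, 40.374027252197266), 77.97774505615234)
set ((497.8507080078125, 14.969141006469727), (29.308408737182617, 29.19647789001465), 72.55821990966797)
match ((346.7459411621094, 276.0635070800781), (29.092145919799805, 29.30903434753418), 37.53358459472656)
short ((289.09771728515625, 317.4348449707031), (28.727977752685547, 28.724811553955078), 35.11692428588867)
slat ((583.1564331054688, 314.35986328125), (238.12496948242188, 49.67182922363281), 9.967926979064941)
bat ((577.4202880859375, 1.76666259765625), (117.30575561523438, 257.4705810546875), 78.07030487060547)
tumb [ 0.48685966 -0.29345331  0.075     ] [ 0.49165808 -0.29136463  0.075     ]
flask [ 0.45950592 -0.37480182  0.085     ] purple [ 0.47685446 -0.19446704  0.075     ]
bowl [0.5779525  0.00964559 0.056     ] vase [ 0.70813692 -0.19702285  0.17      ]
```

```bash
cat >> h.py <<'E'
def go(x,y,z,ca=None):
    """shift (mm, tool axes) and turn (deg about tool z) to TCP x,y,z with closing line at ca deg"""
    s,R=state(); yv=R.as_matrix()[:,1]; a=np.degrees(np.arctan2(yv[1],yv[0]))
    d=R.inv().apply(np.array([x,y,z])-s["eef_pos"])
    turn=0 if ca is None else -((ca-a+90)%180-90)
    tilt=np.degrees(np.arccos(-R.as_matrix()[2,2]))
    print("t",round(s["t"],2),"pos",s["eef_pos"].round(4),"close",round(a,1),"tilt",round(tilt,2),"F",s["ft_force"].round(1),"w",round(s["width"],4),"g",round(s["grasp_force"],1))
    print("shift mm",(d*1000).round(1),"turn",round(turn,1))
E
python3 -c "
from h import *
go(.347,.276,.13,37.5)"
```

```text
t 0.1 pos [0.2588 0.5958 0.2218] close 66.5 tilt 0.08 F [-0.7  0.4 -0.3] w 0.0867 g 0.0
shift mm [-208.3 -258.1   92.1] turn 29.0
```

```bash
python3 -m crank '[[-0.05,-0.06,0.02,0,0,8,1],[-0.1,-0.12,0.04,0,0,16,1],[-0.15,-0.18,0.06,0,0,24,1],[-0.19,-0.23,0.08,0,0,29,1],[-0.2083,-0.258,0.092,0,0,29,1],[-0.2083,-0.258,0.092,0,0,29,1],[-0.2083,-0.258,0.092,0,0,29,1],[-0.2083,-0.258,0.092,0,0,29,1],[-0.2083,-0.258,0.092,0,0,29,1],[-0.2083,-0.258,0.092,0,0,29,1]]'; python3 - <<'E'
from h import *
go(.347,.276,.035,37.5)
im=snap("top","a1");m=snap("side","a2")
cv2.imwrite("pics/a.png",np.hstack([cv2.resize(im[270:400,130:270],(400,371)),cv2.resize(m[120:260,150:290],(400,371))])[:,:,::-1])
E
```

```text
t: 1.1
eef_pos: [0.3471, 0.2777, 0.1309]
tool_rot: [3.141, -0.0, 2.227]
ft_force: [0.0, 0.2, 0.6]
width: 0.0869
grasp_force: 0.0
t 1.1 pos [0.3471 0.2777 0.1309] close 37.6 tilt 0.04 F [0.  0.2 0.6] w 0.0869 g 0.0
shift mm [-1.4 -1.2 95.9] turn 0.1
```

View pics/a.png

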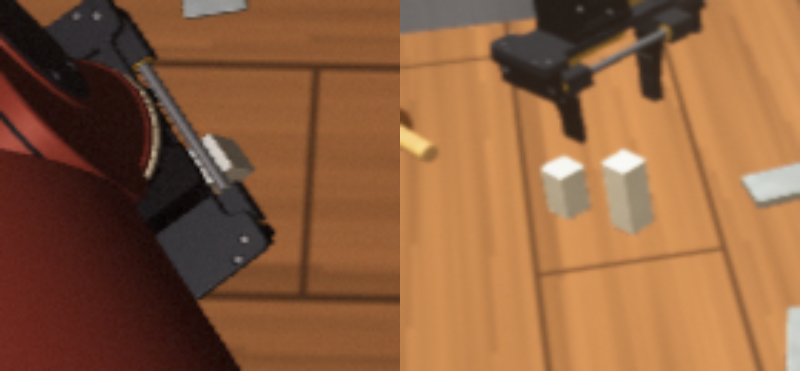

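The gripper is over the taller prop. In the side crop, the fingertips are at about (575,140) and (652,98), and the prop top is centred at (625,160). I'll check both numerically.

```bash
python3 - <<'E'
from h import *
s,_=state(); print(proj("side",s["eef_pos"]),"vs 224.6,165")
print(rect(cv2.imread("pics/side0.png"),"side",(0,0,190),(60,60,255),(229,181),.08), ray("side",(228.8,180.4),.08))
E
```

```text
[224.84018694 163.69689174] vs 224.6,165
((346.8675537109375, 272.2393493652344), (31.54621124267578, 32.3076286315918), 38.036407470703125) [0.35093321 0.27349597 0.08      ]
```

```bash
python3 -m crank '[[-0.002,-0.002,0.02,0,0,0,1],[-0.002,-0.002,0.045,0,0,0,1],[-0.002,-0.002,0.07,0,0,0,1],[-0.002,-0.002,0.088,0,0,0,1],[-0.002,-0.002,0.092,0,0,0,1],[-0.002,-0.002,0.092,0,0,0,1],[-0.002,-0.002,0.092,0,0,0,0.2],[-0.002,-0.002,0.092,0,0,0,0.2],[-0.002,-0.002,0.092,0,0,0,0.2],[-0.002,-0.002,0.092,0,0,0,0.2],[-0.002,-0.002,0.092,0,0,0,0.2],[-0.002,-0.002,0.092,0,0,0,0.2]]' 20; python3 -c "
from h import *
go(.347,.276,.13,37.5)"
```

```text
t: 2.4
eef_pos: [0.3469, 0.2738, 0.0387]
tool_rot: [3.141, -0.0, 2.226]
ft_force: [0.5, -1.0, -0.2]
width: 0.0469
grasp_force: 0.0
t 2.4 pos [0.3469 0.2738 0.0387] close 37.5 tilt 0.01 F [ 0.5 -1.  -0.2] w 0.0469 g 0.0
shift mm [  1.7   1.5 -91.3] turn 0.0
```

```bash
python3 -m crank '[[0,0,0,0,0,0,0.2],[0,0,0,0,0,0,0.2],[0,0,0,0,0,0,0.2],[0,0,0,0,0,0,0.2],[0,0,0,0,0,0,0.2],[0,0,0,0,0,0,0.2]]' 20; python3 -m crank '[[0,0,-0.005,0,0,0,0.2],[0,0,-0.02,0,0,0,0.2],[0,0,-0.045,0,0,0,0.2],[0,0,-0.08,0,0,0,0.2],[0,0,-0.11,0,0,0,0.2],[0,0,-0.125,0,0,0,0.2],[0,0,-0.13,0,0,0,0.2],[0,0,-0.13,0,0,0,0.2]]';python3 -c "
from h import *
go(.667,-.019,.17,78)"
```

```text
t: 3.0
eef_pos: [0.347, 0.2739, 0.0387]
tool_rot: [3.141, -0.0, 2.226]
ft_force: [0.5, 1.7, 0.9]
width: 0.03
grasp_force: 20.0
t: 3.8
eef_pos: [0.3467, 0.2736, 0.1686]
tool_rot: [3.141, -0.0, 2.226]
ft_force: [0.7, -0.2, -2.2]
width: 0.0296
grasp_force: 20.0
t 3.8 pos [0.3467 0.2736 0.1686] close 37.5 tilt 0.01 F [ 0.7 -0.2 -2.2] w 0.0296 g 20.0
shift mm [-427.1   75.8   -1.4] turn -40.5
```

```bash
python3 -m crank '[[-0.015,0.003,-0.005,0,0,-2,0.2],[-0.05,0.009,-0.01,0,0,-6,0.2],[-0.095,0.017,-0.012,0,0,-12,0.2],[-0.14,0.025,-0.012,0,0,-18,0.2],[-0.185,0.033,-0.012,0,0,-24,0.2],[-0.23,0.041,-0.012,0,0,-30,0.2],[-0.275,0.049,-0.012,0,0,-35,0.2],[-0.32,0.057,-0.012,0,0,-39,0.2],[-0.365,0.065,-0.012,0,0,-40.5,0.2],[-0.4,0.071,-0.012,0,0,-40.5,0.2],[-0.42,0.0745,-0.012,0,0,-40.5,0.2],[-0.427,0.076,-0.012,0,0,-40.5,0.2]]';python3 -m crank '[[0,0,0,0,0,0,0.2],[0,0,0,0,0,0,0.2]]';  python3 - <<'E'
from h import *
go(.667,-.019,.06,78.3)
snap("side","b2")
E
```

```text
t: 5.0
eef_pos: [0.6672, -0.0215, 0.1781]
tool_rot: [-3.139, -0.003, 2.929]
ft_force: [-0.1, 0.2, -2.3]
width: 0.0296
grasp_force: 20.0
t: 5.2
eef_pos: [0.6663, -0.0175, 0.1797]
tool_rot: [3.141, -0.002, 2.933]
ft_force: [-0.3, -0.1, -1.5]
width: 0.0296
grasp_force: 20.0
t 5.2 pos [ 0.6663 -0.0175  0.1797] close 78.1 tilt 0.1 F [-0.3 -0.1 -1.5] w 0.0296 g 20.0
shift mm [ -1.2  -1.3 119.7] turn -0.2
```

View pics/b2.png

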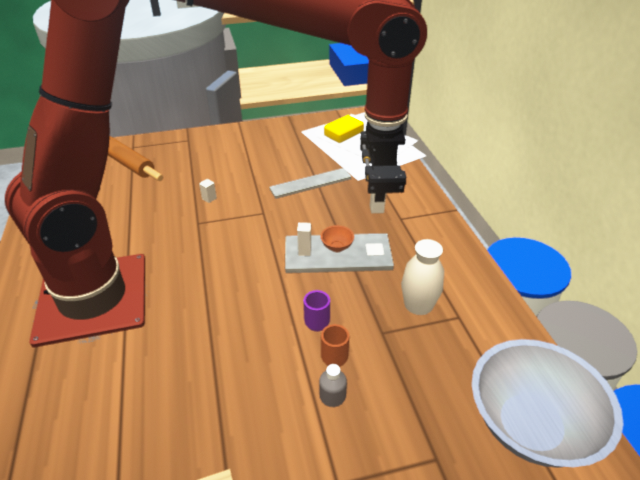

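The prop hangs in the gripper at (377,200) in the side view, above the patch at (374,249). I'll lower it.

```bash
python3 -m crank '[[-0.001,-0.001,0.015,0,0,0,0.2],[-0.001,-0.001,0.04,0,0,0,0.2],[-0.001,-0.001,0.07,0,0,0,0.2],[-0.001,-0.001,0.092,0,0,0,0.2],[-0.001,-0.001,0.105,0,0,0,0.2],[-0.001,-0.001,0.113,0,0,0,0.2],[-0.001,-0.001,0.117,0,0,0,0.2],[-0.001,-0.001,0.119,0,0,0,0.2],[-0.001,-0.001,0.119,0,0,0,0.2]]';python3 -c "
from h import *
go(.667,-.019,.0565,78.3)"
```

```text
t: 6.15
eef_pos: [0.6684, -0.0199, 0.0622]
tool_rot: [3.141, 0.001, 2.933]
ft_force: [-0.2, 1.0, -1.5]
width: 0.0304
grasp_force: 20.0
t 6.15 pos [ 0.6684 -0.0199  0.0622] close 78.0 tilt 0.06 F [-0.2  1.  -1.5] w 0.0304 g 20.0
shift mm [1.5 0.5 5.7] turn -0.3
```

```bash
python3 -m crank '[[0.001,0,0.001,0,0,0,0.2],[0.001,0,0.002,0,0,0,0.2],[0.001,0,0.003,0,0,0,0.2],[0.001,0,0.004,0,0,0,0.2],[0.001,0,0.005,0,0,0,0.2],[0.001,0,0.0055,0,0,0,0.2],[0.001,0,0.006,0,0,0,0.2],[0.001,0,0.006,0,0,0,0.2]]';python3 -c "
from h import *
go(.667,-.019,.0565,78.3)"
```

```text
t: 6.95
eef_pos: [0.6671, -0.0197, 0.0568]
tool_rot: [3.141, 0.0, 2.932]
ft_force: [-4.7, 0.8, 9.5]
width: 0.0301
grasp_force: 20.0
t 6.95 pos [ 0.6671 -0.0197  0.0568] close 78.0 tilt 0.03 F [-4.7  0.8  9.5] w 0.0301 g 20.0
shift mm [0.2 0.6 0.3] turn -0.3
```

```bash
python3 -m crank '[[0,0,0,0,0,0,0.8],[0,0,0,0,0,0,0.8],[0,0,0,0,0,0,0.8],[0,0,0,0,0,0,0.8],[0,0,0,0,0,0,0.8],[0,0,0,0,0,0,0.8]]'; python3 -m crank '[[0,0,-0.01,0,0,0,0.8],[0,0,-0.03,0,0,0,0.8],[0,0,-0.06,0,0,0,0.8],[0,0,-0.1,0,0,0,0.8],[0,0,-0.12,0,0,0,0.8],[0,0,-0.12,0,0,0,0.8]]';python3 -c "
from h import *
go(.583,.314,.1,100)"
```

```text
t: 7.55
eef_pos: [0.667, -0.0197, 0.0555]
tool_rot: [-3.141, -0.0, 2.932]
ft_force: [-0.4, -0.3, 1.0]
width: 0.0665
grasp_force: 0.0
t: 8.15
eef_pos: [0.6689, -0.0201, 0.1802]
tool_rot: [3.14, 0.006, 2.932]
ft_force: [0.5, -0.1, -0.8]
width: 0.0698
grasp_force: 0.0
t 8.15 pos [ 0.6689 -0.0201  0.1802] close 78.0 tilt 0.37 F [ 0.5 -0.1 -0.8] w 0.0698 g 0.0
shift mm [154.  308.8  79.9] turn -22.0
```

```bash
python3 -m crank '[[0.015,0.03,0,0,0,-3,1],[0.035,0.07,0,0,0,-8,1],[0.055,0.11,0,0,0,-14,1],[0.075,0.15,0.01,0,0,-19,1],[0.095,0.19,0.025,0,0,-22,1],[0.115,0.23,0.045,0,0,-22,1],[0.135,0.27,0.065,0,0,-22,1],[0.148,0.297,0.075,0,0,-22,1],[0.154,0.309,0.08,0,0,-22,1],[0.154,0.309,0.08,0,0,-22,1],[0.154,0.309,0.08,0,0,-22,1]]'; python3 - <<'E'
from h import *
im=snap("top","c1");m=snap("side","c2")
im=im[:,:,::-1].copy();m=m[:,:,::-1].copy()
b=cv2.imread("pics/side0.png")
print(rect(b,"side",(0,0,85),(180,45,185),(300,184),.012))
# corners of slat's far/near ends picked by eye later
go(.583,.314,.02,100)
print("patch prop",rect(im,"top",(0,0,155),(40,60,255),tuple(proj("top",(.667,-.019,.098)).astype(int)),.098))
cv2.imwrite("pics/c.png",np.hstack([cv2.resize(im[160:300,160:380],(440,280)),cv2.resize(m[120:290,220:420],(360,306))[:280]]))
E
```

```text
t: 9.25
eef_pos: [0.5814, 0.3126, 0.096]
tool_rot: [-3.14, 0.001, -2.968]
ft_force: [1.1, -1.4, -0.5]
width: 0.0869
grasp_force: 0.0Traceback (most recent call last):
  File "<stdin>", line 5, in <module>
  File "h.py", line 20, in rect
    P=np.array([ray(n,p,z)[:2]*1000 for p in c],np.float32)
                ~~~^^^^^^^
  File "h.py", line 7, in ray
    c,f,R,t=cam(n); d=R.T@np.array([(uv[0]-c["cx"])/f,(uv[1]-c["cy"])/f,1.]); o=-R.T@t
            ~~~^^^
  File "h.py", line 5, in cam
    c=optics.camera_info(n); return c, 240/np.tan(np.radians(c["vertical_fov"])/2), np.array(c["R"]), np.array(c["t"])
ValueError: time passes only in moves, steps and waits
```

```bash
sed -i 's/^def cam(n)/import functools\n@functools.lru_cache\ndef cam(n)/' h.py && python3 - <<'E'
from h import *
im=cv2.imread("pics/c1.png");m=cv2.imread("pics/c2.png");b=cv2.imread("pics/side0.png")
h=cv2.cvtColor(b,cv2.COLOR_BGR2HSV);print(h[184,300],h[175,340],h[188,290])
go(.583,.314,.02,100)
p=proj("top",(.667,-.019,.098)).astype(int)
print("patch prop",p,rect(im,"top",(0,0,155),(40,60,255),(int(p[0]),int(p[1])),.098))
p=proj("top",(.498,.015,.098)).astype(int)
print("set",rect(im,"top",(0,0,155),(40,60,255),(int(p[0]),int(p[1])),.098))
cv2.imwrite("pics/c.png",np.hstack([cv2.resize(im[160:300,160:380],(440,280)),cv2.resize(m[120:290,220:420],(360,306))[:280]]))
E
```

```text
[ 48   6 203] [ 66   6 212] [ 48   6 198]
t 9.35 pos [0.582  0.312  0.0965] close 99.8 tilt 0.08 F [-1.  -0.4  0.6] w 0.0869 g 0.0
shift mm [-1.2  1.9 76.5] turn -0.2
patch prop [345 179] ((648.6510620117188, -16.173175811767578), (42.547054290771484, 59.8166618347168), 78.2537841796875)
set ((514.083984375, 1.24432373046875), (46.478519439697266, 82.33405303955078), 37.435203552246094)
```

View pics/c.png

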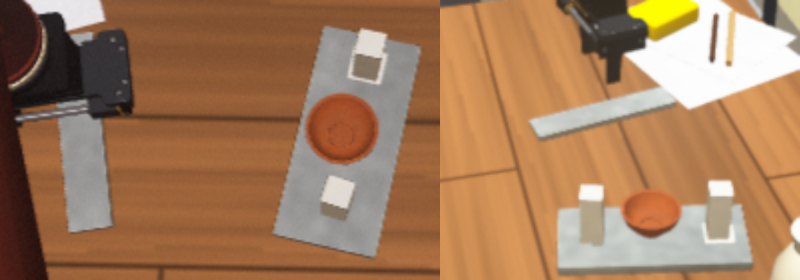

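The prop stands on the patch, at (370,45) in the top half of the crop, and the bowl and standing prop have not moved. The open gripper is over the slat's middle, so I'll descend and grip.

```bash
python3 -m crank '[[-0.001,0.002,0.02,0,0,0,1],[-0.001,0.002,0.045,0,0,0,1],[-0.001,0.002,0.068,0,0,0,1],[-0.001,0.002,0.082,0,0,0,1],[-0.001,0.002,0.089,0,0,0,1],[-0.001,0.002,0.092,0,0,0,1],[-0.001,0.002,0.092,0,0,0,1]]'; python3 -m crank '[[0,0,0,0,0,0,0.45],[0,0,0,0,0,0,0.45],[0,0,0,0,0,0,0.45],[0,0,0,0,0,0,0.45],[0,0,0,0,0,0,0.45],[0,0,0,0,0,0,0.45],[0,0,0,0,0,0,0.45],[0,0,0,0,0,0,0.45]]' 40;python3 -c "
from h import *
go(.583,.314,.002,100)"
```

```text
t: 10.05
eef_pos: [0.5817, 0.3166, 0.0041]
tool_rot: [3.141, 0.001, -2.967]
ft_force: [-1.1, 0.6, 0.3]
width: 0.0871
grasp_force: 0.0
t: 10.85
eef_pos: [0.5814, 0.3159, 0.0037]
tool_rot: [-3.141, -0.0, -2.967]
ft_force: [-0.8, -4.4, 3.2]
width: 0.0493
grasp_force: 40.0
t 10.85 pos [0.5814 0.3159 0.0037] close 100.0 tilt 0.05 F [-0.8 -4.4  3.2] w 0.0493 g 40.0
shift mm [-1.3 -2.2  1.7] turn -0.0
```

```bash
python3 -m crank '[[0,0,-0.003,0,0,0,0.45],[0,0,-0.012,0,0,0,0.45],[0,0,-0.03,0,0,0,0.45],[0,0,-0.055,0,0,0,0.45],[0,0,-0.085,0,0,0,0.45],[0,0,-0.115,0,0,0,0.45],[0,0,-0.138,0,0,0,0.45],[0,0,-0.147,0,0,0,0.45],[0,0,-0.15,0,0,0,0.45],[0,0,-0.15,0,0,0,0.45]]'; python3 - <<'E'
from h import *
go(.5825,-.002,.15,78.6)
im=cv2.imread("pics/c1.png")
# set and match top faces at higher threshold
for X in [(.498,.015,.098),(.667,-.019,.098)]:
    p=proj("top",X); print(p, rect(im,"top",(0,0,178),(40,40,255),(int(p[0]),int(p[1])),.098))
E
```

```text
t: 11.85
eef_pos: [0.5806, 0.3168, 0.1528]
tool_rot: [-3.141, -0.001, -2.966]
ft_force: [-0.4, -0.6, -4.6]
width: 0.0496
grasp_force: 40.0
t 11.85 pos [0.5806 0.3168 0.1528] close 100.0 tilt 0.06 F [-0.4 -0.6 -4.6] w 0.0496 g 40.0
shift mm [  53.7 -314.3    2.9] turn 21.4
[328.52569715 255.24967507] ((497.8507080078125, 14.969141006469727), (29.308408737182617, 29.19647789001465), 72.55821990966797)
[345.15583246 179.93915737] ((648.6659545898438, -17.209228515625), (38.108341217041016, 58.512290954589844), 77.35945129394531)
```

```bash
python3 -m crank '[[0.002,-0.01,0,0,0,1,0.45],[0.005,-0.03,0,0,0,2.5,0.45],[0.011,-0.062,0,0,0,5,0.45],[0.017,-0.1,0,0,0,8,0.45],[0.023,-0.138,0,0,0,11,0.45],[0.03,-0.176,0,0,0,14,0.45],[0.037,-0.214,0,0,0,17,0.45],[0.043,-0.25,0,0,0,19,0.45],[0.048,-0.28,0,0,0,20.5,0.45],[0.052,-0.302,0,0,0,21.4,0.45],[0.0535,-0.312,0,0,0,21.4,0.45],[0.0537,-0.3143,0,0,0,21.4,0.45]]';python3 -m crank '[[0,0,0,0,0,0,0.45],[0,0,0,0,0,0,0.45]]'; python3 - <<'E'
from h import *
go(.5825,-.002,.103,78.6)
m=snap("side","d2");im=snap("top","d1")
b=cv2.imread("pics/c2.png")
for X in [(.498,.015,.098),(.667,-.019,.098)]:
    p=proj("side",X); print(p, rect(b,"side",(0,0,190),(60,60,255),(int(p[0]),int(p[1])),.098))
cv2.imwrite("pics/d.png",np.hstack([cv2.resize(im[150:310,240:440],(400,320)),cv2.resize(m[130:290,250:450],(400,320))])[:,:,::-1])
E
```

```text
t: 13.05
eef_pos: [0.5826, -0.0034, 0.1534]
tool_rot: [-3.141, -0.0, 2.941]
ft_force: [0.2, 0.7, -4.9]
width: 0.0497
grasp_force: 40.0
t: 13.25
eef_pos: [0.583, -0.0002, 0.1534]
tool_rot: [3.141, -0.0, 2.945]
ft_force: [0.9, 0.4, -4.2]
width: 0.0496
grasp_force: 40.0
t 13.25 pos [ 5.830e-01 -2.000e-04  1.534e-01] close 78.8 tilt 0.03 F [ 0.9  0.4 -4.2] w 0.0496 g 40.0
shift mm [ 0.1 -1.9 50.4] turn 0.2
[303.11041365 225.96252071] ((498.1347351074219, 11.164480209350586), (29.386566162109375, 30.645925521850586), 75.70953369140625)
[376.03012665 223.59263131] ((665.0291137695312, -21.04656982421875), (33.525821685791016, 30.674001693725586), 71.71836853027344)
```

View pics/d.png

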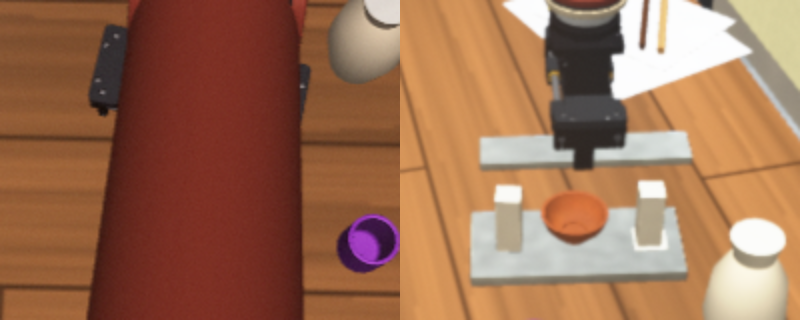

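The slat hangs level and parallel to the shelf, centred over the props and the bowl in the side view at about (585,150). I'll lower it.

```bash
python3 -m crank '[[0,-0.001,0.006,0,0,0,0.45],[0,-0.002,0.016,0,0,0,0.45],[0,-0.003,0.028,0,0,0,0.45],[0,-0.0033,0.037,0,0,0,0.45],[0,-0.0033,0.043,0,0,0,0.45],[0,-0.0033,0.046,0,0,0,0.45],[0,-0.0033,0.047,0,0,0,0.45],[0,-0.0033,0.048,0,0,0,0.45],[0,-0.0033,0.048,0,0,0,0.45],[0,-0.0033,0.048,0,0,0,0.45]]';python3 -c "
from h import *
go(.582,-.0035,.1015,78.6)"
```

```text
t: 14.35
eef_pos: [0.5825, -0.0053, 0.1059]
tool_rot: [3.141, 0.0, 2.943]
ft_force: [-0.4, 0.1, -4.4]
width: 0.0494
grasp_force: 40.0
t 14.35 pos [ 0.5825 -0.0053  0.1059] close 78.6 tilt 0.03 F [-0.4  0.1 -4.4] w 0.0494 g 40.0
shift mm [0.8 1.7 4.4] turn 0.0
```

```bash
python3 -m crank '[[0,0.0015,0.001,0,0,0,0.45],[0,0.0015,0.0015,0,0,0,0.45],[0,0.0015,0.002,0,0,0,0.45],[0,0.0015,0.0025,0,0,0,0.45],[0,0.0015,0.003,0,0,0,0.45],[0,0.0015,0.0035,0,0,0,0.45],[0,0.0015,0.0035,0,0,0,0.45]]';python3 -m crank '[[0,0,0.0005,0,0,0,0.45],[0,0,0.001,0,0,0,0.45],[0,0,0.001,0,0,0,0.45]]';python3 -c "
from h import *
go(.582,-.0035,.1015,78.6)"
```

```text
t: 15.05
eef_pos: [0.5825, -0.0039, 0.102]
tool_rot: [-3.142, -0.0, 2.943]
ft_force: [0.7, -0.2, -3.4]
width: 0.0494
grasp_force: 40.0
t: 15.35
eef_pos: [0.5828, -0.0039, 0.1017]
tool_rot: [3.141, 0.0, 2.943]
ft_force: [-3.8, 0.2, 4.1]
width: 0.0498
grasp_force: 40.0
t 15.35 pos [ 0.5828 -0.0039  0.1017] close 78.6 tilt 0.03 F [-3.8  0.2  4.1] w 0.0498 g 40.0
shift mm [0.9 0.3 0.2] turn 0.0
```

```bash
python3 -m crank '[[0,0,0.0005,0,0,0,0.45],[0,0,0.0005,0,0,0,0.6],[0,0,0.0005,0,0,0,0.7],[0,0,0.0005,0,0,0,0.9],[0,0,0.0005,0,0,0,0.9],[0,0,0.0005,0,0,0,0.9],[0,0,0.0005,0,0,0,0.9]]';python3 -m crank '[[0,0,-0.005,0,0,0,0.9],[0,0,-0.02,0,0,0,0.9],[0,0,-0.045,0,0,0,0.9],[0,0,-0.08,0,0,0,0.9],[0,0,-0.1,0,0,0,0.9],[0,0,-0.11,0,0,0,1]]';python3 -c "
from h import *
go(.488,-.292,.15,-19)"
```

```text
t: 16.05
eef_pos: [0.5826, -0.0039, 0.1005]
tool_rot: [-3.142, 0.0, 2.943]
ft_force: [0.1, 0.6, -0.4]
width: 0.0769
grasp_force: 0.0
t: 16.65
eef_pos: [0.5837, -0.0041, 0.2139]
tool_rot: [3.14, 0.004, 2.943]
ft_force: [0.4, 0.6, -0.0]
width: 0.0816
grasp_force: 0.0
t 16.65 pos [ 0.5837 -0.0041  0.2139] close 78.6 tilt 0.23 F [ 0.4  0.6 -0. ] w 0.0816 g 0.0
shift mm [  37.1 -301.2   63.3] turn -82.4
```

```bash
python3 -c "
from h import *
print(state()[0]['joint_pos'].round(2))" && python3 -m crank '[[0.002,-0.01,0,0,0,-6,1],[0.005,-0.03,0,0,0,-13,1],[0.009,-0.06,0,0,0,-20,1],[0.013,-0.1,0,0,0,-27,1],[0.017,-0.14,0,0,0,-34,1],[0.022,-0.18,0,0,0,-41,1],[0.026,-0.22,0,0,0,-48,1],[0.031,-0.255,0,0,0,-55,1],[0.035,-0.28,0,0,0,-62,1],[0.0365,-0.295,0,0,0,-69,1],[0.037,-0.301,0,0,0,-76,1],[0.037,-0.301,0,0,0,-82.4,1]]';python3 -m crank '[[0,0,0,0,0,0,1],[0,0,0,0,0,0,1],[0,0,0,0,0,0,1]]'; python3 - <<'E'
from h import *
print(state()[0]['joint_pos'].round(2))
go(.488,-.292,.04,-19)
im=snap("top","e1");m=snap("side","e2")
cv2.imwrite("pics/e.png",np.hstack([cv2.resize(im[150:310,280:530],(420,269)),cv2.resize(m[170:430,240:420],(380,549))[:269*2][:538:][0:269]]) [:,:,::-1])
cv2.imwrite("pics/e.png",np.hstack([cv2.resize(im[150:310,280:530],(420,540),interpolation=cv2.INTER_AREA)[:540],cv2.resize(m[170:430,230:420],(380,540))])[:,:,::-1])
E
```

```text
[-0.61  0.22  0.63  1.67 -0.14  1.29  1.42]
t: 17.85
eef_pos: [0.4931, -0.247, 0.1763]
tool_rot: [3.081, -0.082, -2.377]
ft_force: [-0.1, -0.0, -0.1]
width: 0.0871
grasp_force: 0.0
t: 18.15
eef_pos: [0.4937, -0.2467, 0.1767]
tool_rot: [3.083, -0.082, -2.379]
ft_force: [-0.1, 0.8, 0.3]
width: 0.087
grasp_force: 0.0
[ 0.49  0.24 -0.16  1.69  0.09  1.31  2.64]
t 18.15 pos [ 0.4937 -0.2467  0.1767] close 133.4 tilt 5.78 F [-0.1  0.8  0.3] w 0.087 g 0.0
shift mm [ 24.1 -37.  137.2] turn -27.6
```

View pics/e.png

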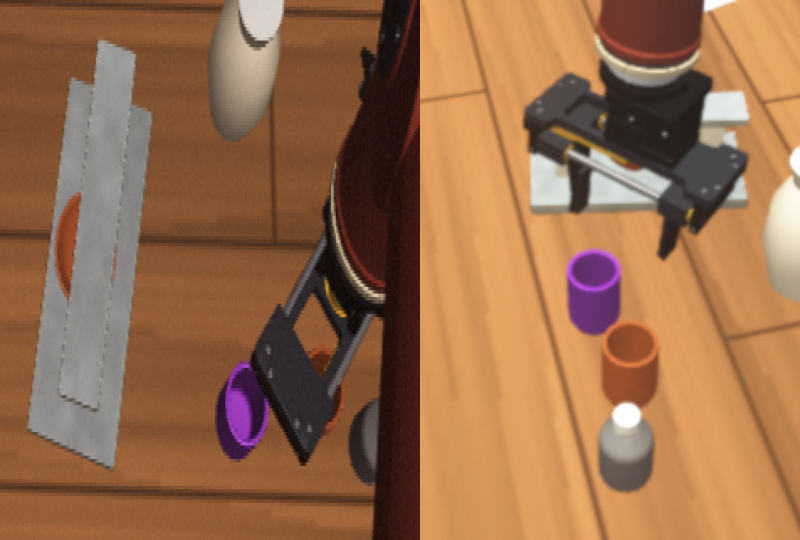

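The slat lies level across both props. The turn ran the last joint to the edge of its range, at 2.64, so I'll unwind the other way.

```bash
cat >> h.py <<'E'
def gor(x,y,z,ca):
    "as go, with the rotation vector that also levels the tool"
    s,R=state(); c=np.radians(ca)
    T=np.column_stack([[-np.sin(c),np.cos(c),0],[np.cos(c),np.sin(c),0],[0,0,-1]])
    go(x,y,z); print("rotvec",np.degrees((R.inv()*Ro.from_matrix(T)).as_rotvec()).round(1),"joints",s["joint_pos"].round(2))
E
python3 -c "
from h import *
gor(.488,-.27,.2,133.4)
gor(.488,-.27,.2,58)"
```

```text
t 18.25 pos [ 0.4941 -0.2459  0.1768] close 133.5 tilt 5.77 F [0.7 0.5 0.5] w 0.0869 g 0.0
shift mm [ 22.9 -11.9 -22.1] turn 0
rotvec [ 3.3 -4.7  0.3] joints [ 0.49  0.24 -0.16  1.69  0.09  1.31  2.64]
t 18.25 pos [ 0.4941 -0.2459  0.1768] close 133.5 tilt 5.77 F [0.7 0.5 0.5] w 0.0869 g 0.0
shift mm [ 22.9 -11.9 -22.1] turn 0
rotvec [-0.3 -6.2 75.6] joints [ 0.49  0.24 -0.16  1.69  0.09  1.31  2.64]
```

```bash
python3 -m crank '[[0.003,-0.002,-0.003,0,-1,8,1],[0.006,-0.003,-0.006,0,-2,16,1],[0.009,-0.005,-0.009,0,-3,24,1],[0.012,-0.006,-0.012,0,-4,32,1],[0.015,-0.008,-0.015,0,-5,40,1],[0.018,-0.009,-0.018,0,-6,48,1],[0.021,-0.011,-0.02,-0.3,-6.2,56,1],[0.023,-0.012,-0.022,-0.3,-6.2,64,1],[0.023,-0.012,-0.022,-0.3,-6.2,72,1],[0.023,-0.012,-0.022,-0.3,-6.2,75.6,1],[0.023,-0.012,-0.022,-0.3,-6.2,75.6,1]]';python3 -c "
from h import *
gor(.488,-.292,.16,-19)"
```

```text
t: 19.35
eef_pos: [0.4881, -0.2698, 0.1999]
tool_rot: [3.141, -0.001, 2.583]
ft_force: [0.4, -0.7, -0.7]
width: 0.087
grasp_force: 0.0
t 19.35 pos [ 0.4881 -0.2698  0.1999] close 58.0 tilt 0.06 F [ 0.4 -0.7 -0.7] w 0.087 g 0.0
shift mm [-11.7 -18.9  39.9] turn 0
rotvec [ 0.  -0.1 77. ] joints [ 0.45  0.16 -0.02  1.72  0.    1.26  1.43]
```

```bash
python3 -m crank '[[-0.001,-0.002,0.003,0,0,7,1],[-0.002,-0.004,0.008,0,0,15,1],[-0.003,-0.006,0.012,0,0,23,1],[-0.005,-0.008,0.016,0,0,31,1],[-0.006,-0.01,0.02,0,0,39,1],[-0.007,-0.012,0.024,0,0,47,1],[-0.008,-0.014,0.028,0,0,55,1],[-0.01,-0.016,0.032,0,0,63,1],[-0.011,-0.018,0.036,0,0,71,1],[-0.012,-0.019,0.04,0,0,77,1],[-0.012,-0.019,0.04,0,0,77,1],[-0.012,-0.019,0.04,0,0,77,1]]';python3 - <<'E'
from h import *
b=cv2.cvtColor(cv2.imread("pics/side0.png"),cv2.COLOR_BGR2HSV)
k,l,st,ce=cv2.connectedComponentsWithStats(cv2.inRange(b,(3,160,90),(12,255,255)))
i=l[355,335];print(st[i],ce[i])
y0=st[i][1];x0=st[i][0];w=st[i][2]
print("side rim centre", ray("side",(x0+w/2-.5,y0+13),.075), "top edge ray (far rim)",ray("side",(x0+w/2-.5,y0),.075))
gor(.488,-.292,.04,-19)
E
```

```text
t: 20.55
eef_pos: [0.4878, -0.2929, 0.1596]
tool_rot: [-3.141, -0.001, 1.243]
ft_force: [-1.1, -0.1, -1.0]
width: 0.0876
grasp_force: 0.0
[ 321  324   29   42 1031] [334.64597478 344.2599418 ]
side rim centre [ 0.4890736  -0.30072723  0.075     ] top edge ray (far rim) [ 0.49761508 -0.26978466  0.075     ]
t 20.55 pos [ 0.4878 -0.2929  0.1596] close -18.8 tilt 0.09 F [-1.1 -0.1 -1. ] w 0.0876 g 0.0
shift mm [  0.8   0.  119.6] turn 0
rotvec [-0.1 -0.1  0.2] joints [ 0.37  0.21  0.11  1.75 -0.03  1.18  0.16]
```

```bash
python3 -m crank '[[-0.0015,0.002,0.015,0,0,0,1],[-0.0015,0.002,0.04,0,0,0,1],[-0.0015,0.002,0.07,0,0,0,1],[-0.0015,0.002,0.095,0,0,0,1],[-0.0015,0.002,0.112,0,0,0,1],[-0.0015,0.002,0.12,0,0,0,1],[-0.0015,0.002,0.122,0,0,0,1],[-0.0015,0.002,0.122,0,0,0,0.55],[-0.0015,0.002,0.122,0,0,0,0.55],[-0.0015,0.002,0.122,0,0,0,0.55],[-0.0015,0.002,0.122,0,0,0,0.55],[-0.0015,0.002,0.122,0,0,0,0.55]]' 15;python3 -m crank '[[0,0,0,0,0,0,0.55],[0,0,0,0,0,0,0.55],[0,0,0,0,0,0,0.55]]' 15;python3 - <<'E'
from h import *
go(.488,-.292,.2,-19)
snap("side","f2")
E
```

```text
t: 21.75
eef_pos: [0.4894, -0.2955, 0.038]
tool_rot: [3.141, -0.001, 1.238]
ft_force: [1.0, -0.1, 1.2]
width: 0.0565
grasp_force: 15.0
t: 22.05
eef_pos: [0.4894, -0.2955, 0.0379]
tool_rot: [3.142, -0.001, 1.238]
ft_force: [1.5, -1.5, 5.6]
width: 0.0564
grasp_force: 15.0
t 22.05 pos [ 0.4894 -0.2955  0.0379] close -19.1 tilt 0.06 F [ 1.5 -1.5  5.6] w 0.0564 g 15.0
shift mm [   3.    -2.5 -162. ] turn -0.1
```

View pics/f2.png

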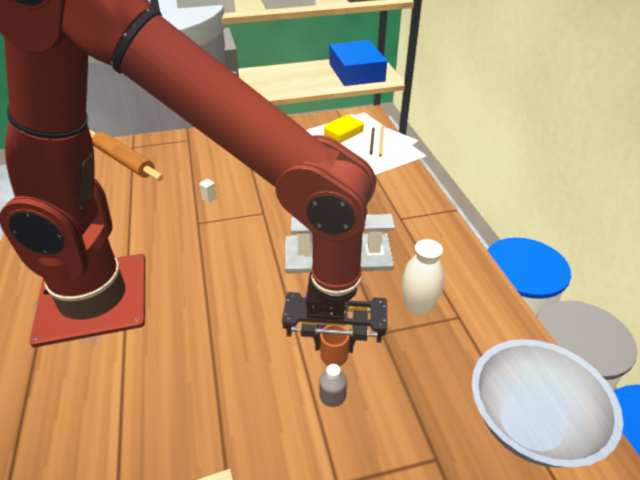

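The tumbler is gripped at (334,345) in the side view, and the flask at (333,385) is untouched. I'll lift, and measure the slat from picture e1.

```bash
python3 -m crank '[[0,0,-0.004,0,0,0,0.55],[0,0,-0.015,0,0,0,0.55],[0,0,-0.035,0,0,0,0.55],[0,0,-0.065,0,0,0,0.55],[0,0,-0.1,0,0,0,0.55],[0,0,-0.135,0,0,0,0.55],[0,0,-0.165,0,0,0,0.55],[0,0,-0.182,0,0,0,0.55],[0,0,-0.19,0,0,0,0.55],[0,0,-0.19,0,0,0,0.55]]';python3 - <<'E'
from h import *
im=cv2.imread("pics/e1.png")
g=cv2.cvtColor(im,cv2.COLOR_BGR2GRAY)
# slat ends picked in e.png (crop 280,150 scale .595,.296)
P=[(280+x*250/420,150+y*160/540) for x,y in [(98,39),(135,54),(97,410),(59,396)]]
W=np.array([ray("top",p,.11)[:2] for p in P]);print(W.round(4),W.mean(0))
go(.583,-.003,.23,-12)
E
```

```text
t: 23.1
eef_pos: [0.489, -0.2956, 0.2283]
tool_rot: [-3.141, -0.001, 1.238]
ft_force: [-0.7, 0.8, -1.9]
width: 0.0562
grasp_force: 15.0
[[ 0.7047 -0.0032]
 [ 0.6953 -0.0513]
 [ 0.4619 -0.0042]
 [ 0.4696  0.0425]] [ 0.58287516 -0.00402757]
t 23.1 pos [ 0.489  -0.2956  0.2283] close -19.1 tilt 0.06 F [-0.7  0.8 -1.9] w 0.0562 g 15.0
shift mm [307.3  -6.8  -1.4] turn -7.1
```

```bash
python3 -m crank '[[0.01,0,0,0,0,0,0.55],[0.03,-0.001,0,0,0,-1,0.55],[0.06,-0.001,0,0,0,-2,0.55],[0.1,-0.002,0,0,0,-3,0.55],[0.14,-0.003,0,0,0,-4,0.55],[0.18,-0.004,0,0,0,-5,0.55],[0.22,-0.005,0,0,0,-6,0.55],[0.255,-0.006,0,0,0,-7,0.55],[0.28,-0.0065,0,0,0,-7,0.55],[0.297,-0.0065,0,0,0,-7,0.55],[0.304,-0.0065,0,0,0,-7,0.55],[0.306,-0.0065,0,0,0,-7,0.55]]';python3 -m crank '[[0,0,0,0,0,0,0.55],[0,0,0,0,0,0,0.55],[0,0,0,0,0,0,0.55]]';python3 - <<'E'
from h import *
go(.583,-.004,.148,-12)
m=snap("side","g2")
cv2.imwrite("pics/g.png",cv2.resize(m[90:290,240:440],(600,600))[:,:,::-1])
s,_=state();p=s["eef_pos"];print("tumbler rim/foot should project at",proj("side",p+[0,0,.037]),proj("side",p-[0,0,.038]),"slat centre",proj("side",(.583,-.004,.11)))
E
```

```text
t: 24.3
eef_pos: [0.5826, -0.0036, 0.2273]
tool_rot: [-3.14, -0.001, 1.361]
ft_force: [0.1, -0.5, -1.2]
width: 0.0563
grasp_force: 15.0
t: 24.6
eef_pos: [0.5826, -0.0055, 0.2278]
tool_rot: [-3.141, -0.001, 1.358]
ft_force: [0.7, -0.2, -1.0]
width: 0.0562
grasp_force: 15.0
t 24.6 pos [ 0.5826 -0.0055  0.2278] close -12.2 tilt 0.08 F [ 0.7 -0.2 -1. ] w 0.0562 g 15.0
shift mm [ 1.4  0.1 79.8] turn -0.2
tumbler rim/foot should project at [341.94508355 165.54929031] [341.06834454 193.95417409] slat centre [340.21050913 221.30898023]
```

View pics/g.png

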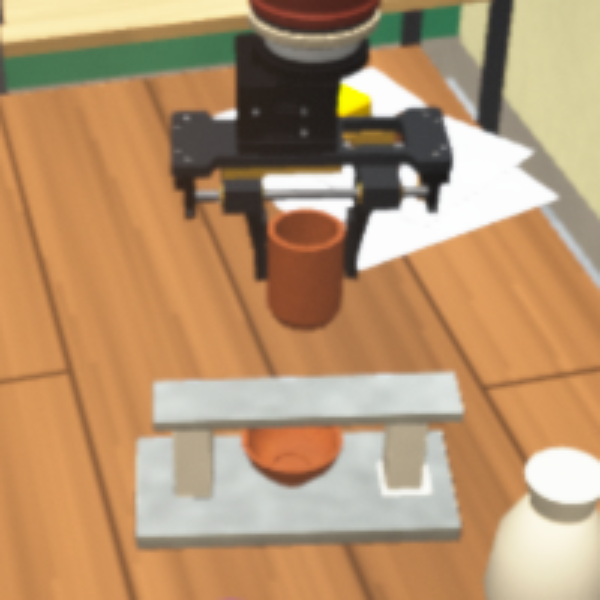

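The tumbler's rim is at about (342,167) in full-picture pixels, against a predicted (342,165.5), so the tumbler sits about 3 mm towards −y. The slat centre matches. I'll correct by 3.5 mm and lower it.

```bash
python3 -m crank '[[0.001,0,0.01,0,0,0,0.55],[0.002,0,0.025,0,0,0,0.55],[0.0035,0,0.042,0,0,0,0.55],[0.0035,0,0.056,0,0,0,0.55],[0.0035,0,0.066,0,0,0,0.55],[0.0035,0,0.072,0,0,0,0.55],[0.0035,0,0.075,0,0,0,0.55],[0.0035,0,0.076,0,0,0,0.55],[0.0035,0,0.076,0,0,0,0.55]]';python3 -c "
from h import *
go(.583,-.002,.148,-12)"
```

```text
t: 25.55
eef_pos: [0.5838, -0.0007, 0.1522]
tool_rot: [-3.141, -0.002, 1.36]
ft_force: [-0.1, 0.4, -2.4]
width: 0.0564
grasp_force: 15.0
t 25.55 pos [ 0.5838 -0.0007  0.1522] close -12.1 tilt 0.09 F [-0.1  0.4 -2.4] w 0.0564 g 15.0
shift mm [-1.5 -0.5  4.2] turn -0.1
```

```bash
python3 -m crank '[[-0.001,0,0.001,0,0,0,0.55],[-0.001,0,0.0015,0,0,0,0.55],[-0.001,0,0.002,0,0,0,0.55],[-0.001,0,0.0025,0,0,0,0.55],[-0.001,0,0.003,0,0,0,0.55],[-0.001,0,0.0035,0,0,0,0.55],[-0.001,0,0.0035,0,0,0,0.55]]';python3 -m crank '[[0,0,0.0005,0,0,0,0.55],[0,0,0.001,0,0,0,0.55],[0,0,0.001,0,0,0,0.55]]'; python3 -c "
from h import *
go(.583,-.002,.148,-12)"
```

```text
t: 26.25
eef_pos: [0.5832, -0.0016, 0.1482]
tool_rot: [-3.14, -0.001, 1.36]
ft_force: [-0.2, 0.4, -1.2]
width: 0.0562
grasp_force: 15.0
t: 26.55
eef_pos: [0.5834, -0.0015, 0.148]
tool_rot: [-3.141, -0.002, 1.36]
ft_force: [-3.0, 0.2, 4.5]
width: 0.0564
grasp_force: 15.0
t 26.55 pos [ 0.5834 -0.0015  0.148 ] close -12.1 tilt 0.09 F [-3.   0.2  4.5] w 0.0564 g 15.0
shift mm [-0.5 -0.3 -0. ] turn -0.1
```

```bash
python3 -m crank '[[0,0,0,0,0,0,0.68],[0,0,0,0,0,0,0.75],[0,0,0,0,0,0,0.9],[0,0,0,0,0,0,1],[0,0,0,0,0,0,1],[0,0,0,0,0,0,1],[0,0,0,0,0,0,1]]';python3 -m crank '[[0,0,-0.005,0,0,0,1],[0,0,-0.02,0,0,0,1],[0,0,-0.045,0,0,0,1],[0,0,-0.08,0,0,0,1],[0,0,-0.12,0,0,0,1],[0,0,-0.15,0,0,0,1],[0,0,-0.15,0,0,0,1],[0,0,-0.15,0,0,0,1]]';python3 - <<'E'
from h import *
go(.583,-.002,.148,-12)
snap("side","z2")
E
```

```text
t: 27.25
eef_pos: [0.5832, -0.0016, 0.1472]
tool_rot: [-3.14, -0.001, 1.36]
ft_force: [0.6, 0.0, 0.4]
width: 0.0858
grasp_force: 0.0
t: 28.05
eef_pos: [0.5837, -0.0018, 0.2988]
tool_rot: [3.14, -0.002, 1.36]
ft_force: [0.7, -1.1, -0.6]
width: 0.0869
grasp_force: 0.0
t 28.05 pos [ 0.5837 -0.0018  0.2988] close -12.1 tilt 0.13 F [ 0.7 -1.1 -0.6] w 0.0869 g 0.0
shift mm [ -0.6  -0.8 150.8] turn -0.1
```

View pics/z2.png

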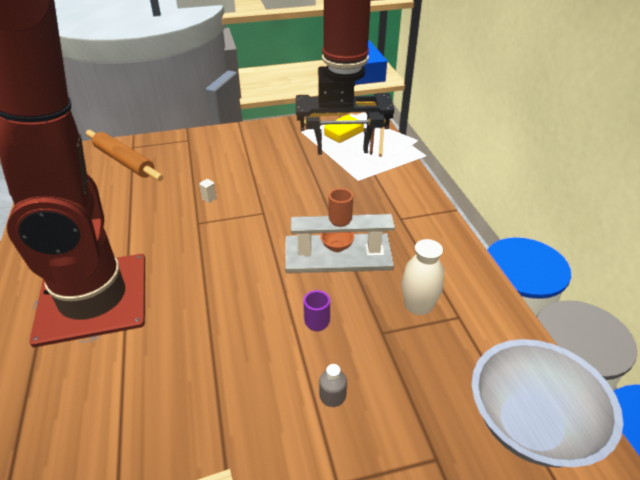

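The tumbler stands upright at the slat's middle, at (341,207). The slat is level on both props, the bystanders have not moved, and the gripper is clear, so I'm handing in.

```bash
python3 -c "
from h import *
print(bot.hand_in())"
```

```text
the job is handed in; nothing more can be done
None
```

The job is handed in, but no verdict came back: in the last picture the 80 mm prop stands on the patch, the slat lies level on both props, the tumbler stands upright at its middle, the bystanders look unmoved and the arm is clear, at about 28 s of the 72 s.

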